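Click the dial gauge into the dovetail dock

ROBOT

A 7-joint arm with a two-finger parallel gripper is mounted at the origin on the work surface. World frame = base frame: x ahead of the robot, y to its left, z up, the work surface at z = 0. Lengths are in m, angles in rad, forces in N, time in s.
With the tool pointing down it reaches from about 0.4 to 0.85 m from the base axis. Payload 4.5 kg.
Tool frame: the origin (TCP) lies at the very end of the fingers, on their centre line; the grasp point (between the pads) lies 19 mm behind it; z points along the fingers, y is the direction in which the jaws open and shut (so a half turn about z gives the same grasp; the last joint's range is limited). The gripper opens to 88 mm and grips with 3 to 60 N. Pads are 18 mm wide; open, the fingers measure 123 mm over their backs; the gripper's body (75 mm by 187 mm) begins 45 mm behind the grasp point.
Start: joints at [1.225, 0.689, -0.195, 1.565, 0.157, 0.902, -0.215], TCP at [0.232, -0.58, 0.239] pointing down, gripper open.
Joint ranges: [-3.01, 3.01], [-0.46, 2.08], [-1.47, 1.51], [0.13, 2.56], [-1, 4.14], [0.04, 2.09], [-2.66, 2.66]. Speed limits (rad/s): [2.57, 2.57, 3.14, 3.14, 3.14, 3.14, 3.14].

INTERFACE

Orientations are given as a unit quaternion [x, y, z, w].
In Python, from plant import telemetry, imaging, r gives the robot as it stands.
- The arm moves only by the shell command python3 -m creep 'ROWS' [FORCE]. ROWS is JSON, a list of rows, each a list of 5 numbers: the closure in counts, from 0 (fully open) to 255 (shut), then the shift along the tool's x, y, z in m, then the turn about the tool's z in degrees. In form: [[fingers, x, y, z, yaw], ...]. A call has 1 to 10 rows; each row is the pose to reach, as a shift and turn from the pose commanded when the call began, along the tool's axes at that moment; what a row does not reach only later rows make up. A row lasts 1/8 s, in which the tool goes at most 62.5 mm and 10.7 degrees, less where a joint would pass 70% of its speed; a pose out of reach is approached as far as the arm can. A call with a gripper value outside its range is refused whole. The fingers move at their own pace and stop on an object; FORCE is the grip in N (left out, the last holds). Time passes only in rows, so rows that repeat a pose let the fingers close. It gives the time, the measured TCP pose, the force and the opening at its end, in the units of the state.
- telemetry.get_state(): the state, without advancing time (a new reading comes with each control period).
- imaging.snapshot(name): name is "scene" or "top"; returns a dict with "image" (420x560x3 uint8, blue, green, red), "camera_matrix" (3x3 intrinsics, pixels), "distortion" ([k1, k2, p1, p2, k3] as OpenCV has them; the pictures are not rectified), "R" (3x3) and "t" (3): a world point X has camera coordinates R X + t. Camera axes: x right, y down, z forward; pixel columns grow to the right and rows downward; lengths in m; the calibration is good to about 2 mm. A picture is of the moment at which its call begins. There is no depth.
- r.finish_job(): hands the job in, once; it reports no verdict.
Trained networks look in a picture, given as the dict that the camera call returned (one of the last four; its "shot" number tells which), for a name from the list of things; names that differ only in an ending like _2 or _b are one class to them, and where a whole thing is asked for, a point or a joint stands for the part that bears it (a point fixed in the world has none). Each returns a list of dicts, best first, with "score" (0 to 1); they miss things now and then, are a little off and sometimes report something else, mostly with a low value. They report only what shows in the picture. A call takes as long as a camera call. They do not tell look-alikes from the thing itself.
- imaging.boxes_of(picture, target): "rect" ([left, top, right, bottom] in pixels, round what is visible of it).
- imaging.trace(picture, target): "pixels" (420x560 bool, what is visible of it) and "rect" ([left, top, right, bottom] in pixels, round what is visible of it).
- imaging.place_of(picture, target): "location" ([row, column] in pixels: a listed point, or the origin of a listed thing).
The state is a dict: "clock": time; "q": joint angles; "qd": joint speeds; "joint_torque": joint torques, N m; "tool_pos": TCP position; "eef_rot": TCP orientation; "contact_force": force on the tool from outside, world axes, zero at the start; "moment": the same for the moment, N m; "opening": opening from 0.0 (shut) to 1.0 (fully open).
Only numpy, scipy, OpenCV 4.12 (cv2) and the standard library are available. Lean on these libraries where they do the work, as an engineer would, in place of code of your own. Each camera call takes 0.05 s, during which the arm holds its last target.

TASK

Fit the dial gauge to the magnetic dock on the machine bed: slide its dovetail plate in through the flared mouth, dial end first, until it is fully home and the sprung catch has clicked shut behind it. Let go, leaving the gauge upright in the dock, and do not knock the eye bolt, step block or spanner about.

Things in the scene. Friction and masses are not known exactly. Their poses are not given: they have to be found in the camera images.
- gauge_grip (a point): Centre of the dial gauge's grip block: plain aluminium, 30 (x) by 24 (y) by 62 mm high, on a dovetail plate. Loose, about 0.32 kg. Grip it across the 24 mm (along y). This point is 43 mm above the plate's underside (block spans 12 to 74) and 10 mm behind (-x of) the plate's middle. x points to the plate's nose, the end with the dial; z up.
- gauge_dial (a point): Centre of the gauge's dial, a 40 mm upright disc 12 mm thick facing x, 32 mm ahead of gauge_foot and 48 mm above it, same axes. A small knob on it reaches 77 mm above the underside, a thin stylus reaches 60 mm ahead of gauge_foot.
- gauge_foot (a point): Middle of the underside of the gauge's dovetail plate, same axes as gauge_grip. Plate 60 mm long (x), 12 mm thick, 45 mm wide at the bottom, narrowing above 4 mm to 36 mm at the top (60 degree flanks); its front 6 mm taper in steps to 30 mm as a lead-in. It starts flat on the bed, z = 0.
- dock_seat (a point): Where gauge_foot lies when the plate is fully home against the end stop, on the dock's floor, 30 mm above the bed. x points inwards along the slide (mouth to stop); z up. The dock is fixed: dark steel block 140 mm long (100 mm behind this point to 40 ahead), 80 wide. Steel rails 14 mm high, undercut, with oiled, 1.4 mm play a side; lips 40 mm apart, so the plate enters only by the mouth.
- dock_mouth (a point): Middle of the outer edge of the flared mouth, on the dock's floor, 63 mm behind dock_seat, same axes. The mouth is 69 mm wide here and narrows to 48 mm in 16 mm. Outside it (-x) lie 37 mm of plain level floor at the same height, on which the front of the plate can be set down before sliding.
- catch_tab (a point): Top of the black thumb tab on the outer end of the sprung catch, at the dock's left (+y) side: 37 mm behind dock_seat, 55 mm to the left, 15 mm above the dock's floor; moves with the catch. Nothing needs pressing to slide the plate in.
- catch (a joint): Travel of the catch in m: 0 shut, up to 0.010 pushed outwards (+y). Its ramped tongue reaches 6 mm past the plate's edge into the channel, 32 to 44 mm behind dock_seat. The entering plate wedges it out 4 to 7 mm (spring 2 to 4 N; about 5 N of push along the slide). Once the plate's tail is past, 2 mm before the stop, it snaps back to 0 and locks the plate in.
- eyebolt: Steel eye bolt standing on its 36 mm flange, 70 mm high; origin under its middle. Bystander.
- stepblock: Dark steel step block, 80 by 30 mm, steps rising to 50 mm; origin under its middle. Bystander.
- spanner: Steel spanner about 180 mm long lying flat on the bed; origin under its middle. Bystander.
There are look-alikes about, which are no part of the job. Leave any pink look-alike of the part that bears gauge_grip alone. Of the things that look like the part that bears dock_seat, take the one that is farthest to the robot's right at the start.

How it is judged:
By the outcome, as a careful person would: the job done as asked, in the order asked, and still so for the second after the job is handed in, with the robot touching nothing.
It also fails if it takes over 45 s, if anything falls off the work surface, if the arm or the gripper's body presses on something with over 40 N, if the wrist force passes 120 N, or if a joint passes its speed limit or range.

## Working session

There is one attempt and no reset: what is moved stays moved. The work goes in short steps, Python scripts to look and compute and a shell command to move; the robot and the scene stay as the last step left them, time stands still between calls to the robot, and variables do not carry over. Pictures are saved under pics/ and viewed, and the job is handed in when it is done.

```bash
ls; mkdir -p pics; python3 - <<'E'
from plant import telemetry, imaging, r
import cv2
s=telemetry.get_state(); print({k:s[k] for k in('clock','tool_pos','eef_rot','opening','contact_force')})
for n in('scene','top'):
    p=imaging.snapshot(n); cv2.imwrite(f'pics/{n}0.png',p['image'])
    print(n,p['shot'],p['camera_matrix'],p['distortion'],p['R'],p['t'])
    for t in('gauge_grip','gauge_dial','gauge_foot','dock_seat','dock_mouth','catch_tab','eyebolt','stepblock','spanner'):
        print(t,[(round(d['score'],2),[round(float(v)) for v in d['location']]) for d in imaging.place_of(p,t)])
E
```

```text
pics
{'clock': 0.0, 'tool_pos': array([ 0.23142856, -0.57987594,  0.23790667]), 'eef_rot': array([ 9.82012269e-01,  1.88814826e-01, -2.37478941e-04, -8.99310921e-04]), 'opening': 1.0016125482942704, 'contact_force': array([-0.53715296, -0.79552057, -0.27234617])}
scene 1 [[482.62570693   0.         284.89839993]
 [  0.         482.62570693 207.41055246]
 [  0.           0.           1.        ]] [-0.06028024  0.          0.          0.          0.        ] [[-0.8447786   0.53471389  0.02074057]
 [ 0.32205028  0.53898714 -0.77831644]
 [-0.42735551 -0.65082556 -0.62752956]] [ 0.52684815 -0.13780965  1.45741837]
gauge_grip [(0.93, [176, 269]), (0.92, [190, 311])]
gauge_dial [(0.97, [199, 300]), (0.62, [182, 261])]
gauge_foot [(0.89, [192, 266]), (0.85, [205, 304])]
dock_seat [(0.66, [341, 343]), (0.55, [257, 339])]
dock_mouth [(0.8, [253, 368]), (0.62, [337, 374])]
catch_tab [(0.56, [269, 365]), (0.51, [358, 375])]
eyebolt [(0.85, [332, 426])]
stepblock [(0.6, [154, 214])]
spanner [(0.56, [255, 234])]
top 2 [[408.84681968   0.         276.96486448]
 [  0.         408.84681968 209.555434  ]
 [  0.           0.           1.        ]] [0.01950557 0.         0.         0.         0.        ] [[ 0.026187   -0.99965124 -0.00341218]
 [-0.98893369 -0.02540732 -0.14616644]
 [ 0.14602877  0.00720208 -0.98925413]] [-0.00650234  0.5933453   1.17149706]
gauge_grip [(0.83, [238, 301]), (0.63, [226, 342])]
gauge_dial [(0.86, [213, 331]), (0.73, [227, 295])]
gauge_foot [(0.61, [223, 338])]
dock_seat [(0.97, [167, 167]), (0.71, [213, 221])]
dock_mouth [(0.73, [187, 158]), (0.7, [236, 217])]
catch_tab [(0.68, [228, 148]), (0.61, [175, 142]), (0.44, [222, 198])]
eyebolt [(0.7, [226, 150])]
stepblock [(0.8, [211, 410])]
spanner [(0.92, [154, 282])]
```

View pics/scene0.png

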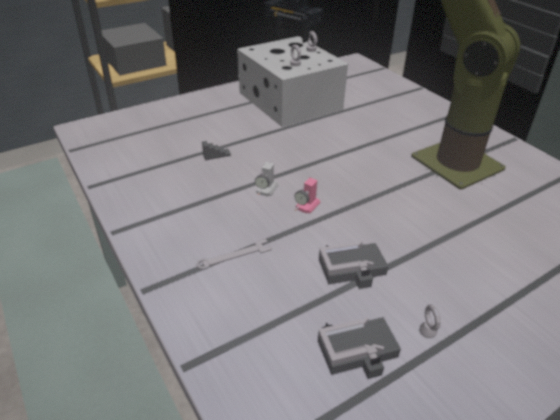

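View pics/top0.png

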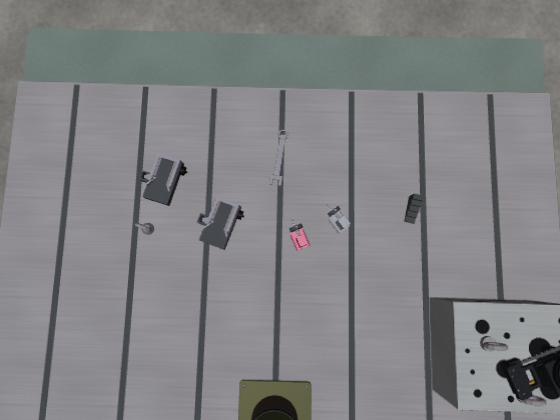

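The grey gauge is at about (338,220) in the top view and the pink look-alike at (299,238). There are two docks, at about (165,180) and (221,225) in the top view. Top-image columns grow toward -y, which is the robot's right, so the dock at column 221 is the farthest right. I'll enlarge both to confirm and fit the poses.

```bash
cat > h.py <<'E'
import numpy as np, cv2
from scipy.optimize import least_squares
from plant import telemetry, imaging, r
def proj(p,X):
    rv=cv2.Rodrigues(np.array(p['R'],float))[0]
    return cv2.projectPoints(np.array(X,float).reshape(-1,1,3),rv,np.array(p['t'],float),np.array(p['camera_matrix']),np.array(p['distortion'],float))[0].reshape(-1,2)
def ray(p,uv,z):
    n=cv2.undistortPoints(np.array([[uv]],float),np.array(p['camera_matrix']),np.array(p['distortion'],float)).ravel()
    R=np.array(p['R']);t=np.array(p['t']); d=R.T@np.array([n[0],n[1],1]); c=-R.T@t
    return c+d*(z-c[2])/d[2]
G={'gauge_grip':(-.010,0,.043),'gauge_dial':(.032,0,.048),'gauge_foot':(0,0,0)}
D={'dock_seat':(0,0,.03),'dock_mouth':(-.063,0,.03),'catch_tab':(-.037,.055,.045)}
def place(P,x):
    c,s=np.cos(x[2]),np.sin(x[2]); P=np.atleast_2d(P)
    return np.c_[x[0]+c*P[:,0]-s*P[:,1], x[1]+s*P[:,0]+c*P[:,1], P[:,2]]
def fit(obs,x0):
    # obs: list of (pic, pt, uv, w)
    f=lambda x: np.concatenate([(proj(p,place(P,x))[0]-uv)*w for p,P,uv,w in obs])
    return least_squares(f,x0,loss='soft_l1',f_scale=1.5)
def near(p,names,x0,tol=14):
    o=[]
    for n,P in names.items():
        e=proj(p,place(P,x0))[0]
        c=[(np.hypot(*(np.array(d['location'][::-1])-e)),d) for d in imaging.place_of(p,n)]
        c=[q for q in c if q[0]<tol]
        if c:
            d=min(c,key=lambda q:q[0])[1]; o.append((p,P,np.array(d['location'][::-1],float),1.0))
    return o
E
python3 - <<'E'
from h import *
S=imaging.snapshot('scene');T=imaging.snapshot('top')
print('gauge',ray(T,(338,223),0),ray(S,(266,192),0),'pink',ray(S,(304,205),0))
print('dockA',ray(T,(221,213),.03),ray(S,(339,257),.03),'B',ray(T,(167,167),.03),ray(S,(343,341),.03))
for nm,pts,a,b in(('gauge',G,(338,223),(331,213)),('dock',D,(217,236),(221,213))):
    z=.0 if nm=='gauge' else .03
    A=ray(T,a,z);B=ray(T,b,z+(.048 if z==0 else 0)); 
    x0=[*(A if z==0 else B)[:2],np.arctan2(B[1]-A[1],B[0]-A[0])]
    o=near(S,pts,x0)+near(T,pts,x0); R=fit(o,x0); print(nm,x0,len(o),R.x,np.degrees(R.x[2]),R.fun.round(1))
def crop(p,c,w,h,k,f):
    x,y=c; cv2.imwrite(f,cv2.resize(p['image'][y-h:y+h,x-w:x+w],None,fx=k,fy=k,interpolation=cv2.INTER_CUBIC))
crop(T,(250,210),120,70,3.3,'pics/c1.png'); crop(S,(315,220),80,60,5,'pics/c2.png')
E
```

```text
gauge [ 0.56294964 -0.17870599  0.        ] [ 0.57841772 -0.16811815  0.        ] pink [ 0.52102417 -0.06748492  0.        ]
dockA [0.58055497 0.17667485 0.03      ] [0.58086936 0.15936775 0.03      ] B [0.71787943 0.34775032 0.03      ] [0.71165313 0.34401798 0.03      ]
gauge [np.float64(0.5629496413965206), np.float64(-0.1787059876088368), np.float64(0.8661115960901286)] 4 [ 0.56794511 -0.18169359  0.63772396] 36.5388915278702 [ 0.3  0.1  1.4 -1.1  1.5 -0.2 -0.9 -3.5]
dock [np.float64(0.580554967592261), np.float64(0.17667484621491378), np.float64(-0.12467715660302262)] 6 [ 0.58336521  0.16910905 -0.27195843] -15.58207029131151 [ 2.1  0.4 -1.   0.5  1.9 -0.9  3.2  0.6 -0.6 -4.4  0.7 -0.9]
```

View pics/c1.png

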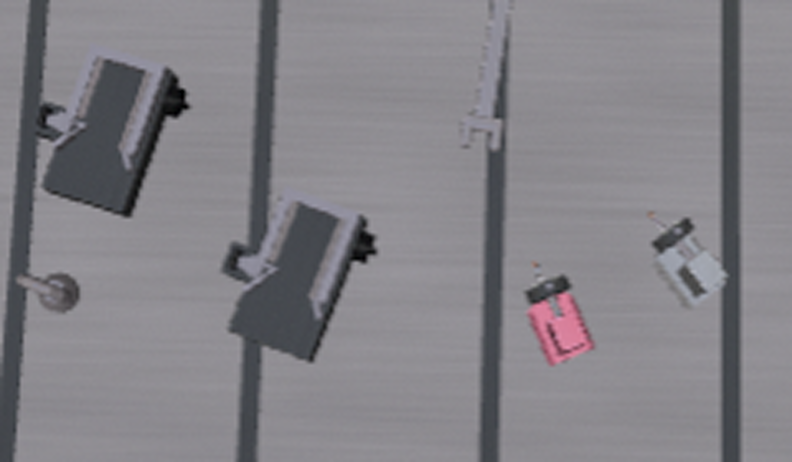

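View pics/c2.png

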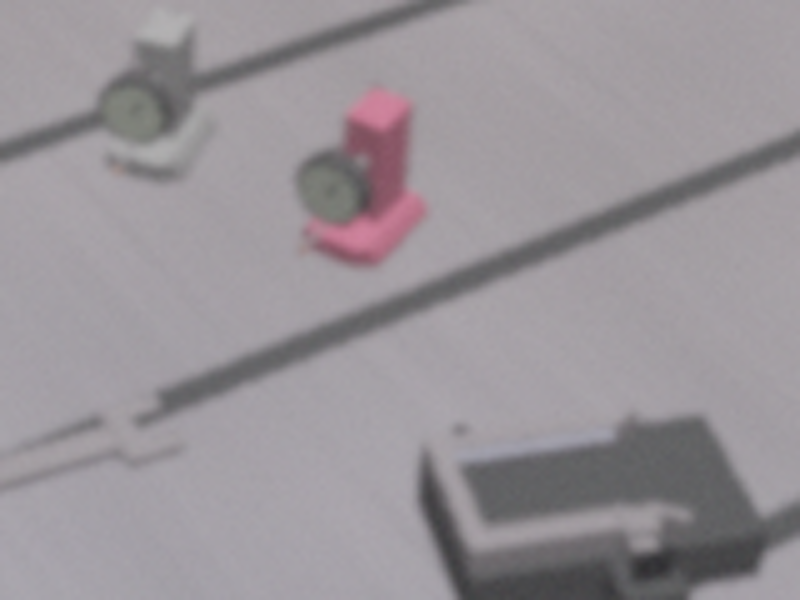

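The crops confirm both picks. The aluminium gauge is at crop (690,265) with its dial toward the upper left. The target dock is the right-hand one, at crop (300,280), with its mouth toward the robot. Next I'll refine both poses with silhouettes.

```bash
cat >> h.py <<'E'
def box(x0,x1,y0,y1,z0,z1): return np.array([(x,y,z) for x in(x0,x1) for y in(y0,y1) for z in(z0,z1)],float)
a=np.linspace(0,2*np.pi,24)
disc=np.array([(x,.02*np.cos(t),.048+.02*np.sin(t)) for x in(.026,.038) for t in a])
GM=[np.r_[box(-.03,.024,-.0225,.0225,0,.004),box(-.03,.024,-.018,.018,.012,.012),box(.024,.03,-.015,.015,0,.012)],box(-.025,.005,-.012,.012,.012,.074),disc]
DM=[box(-.1,.04,-.04,.04,0,.03),box(-.063,.04,-.04,.04,.03,.044),box(-.044,-.032,.04,.058,.03,.045)]
def render(p,M,x,k=4):
    im=np.zeros((420*k,560*k),np.uint8)
    for P in M:
        uv=(proj(p,place(P,x))+.5)*k
        cv2.fillConvexPoly(im,cv2.convexHull(uv.astype(np.float32)).astype(np.int32),255)
    return cv2.resize(im,(560,420),interpolation=cv2.INTER_AREA)/255.
def silfit(ms,M,x0):
    from scipy.optimize import minimize
    def f(x,full=False):
        e=0
        for p,m in ms:
            R=render(p,M,x); e+=np.abs(R-m).sum()/m.sum()
        return e
    best=None
    for d in(.01,.004):
        x0=minimize(f,x0,method='Nelder-Mead',options=dict(initial_simplex=np.array([x0]+[np.array(x0)+v for v in([d,0,0],[0,d,0],[0,0,d*12])]),xatol=1e-4,fatol=1e-4)).x
    return x0,f(x0)
def pick(p,name,x0,c):
    e=proj(p,place(c,x0))[0]; best=None
    for d in imaging.trace(p,name):
        q=d['rect']; ctr=np.array([(q[0]+q[2])/2,(q[1]+q[3])/2]); D_=np.hypot(*(ctr-e))
        if best is None or D_<best[0]: best=(D_,d)
    print(name,'dist',best[0].round(1),best[1]['score'],best[1]['rect'],best[1]['pixels'].sum()); return (p,best[1]['pixels'].astype(float))
def overlay(p,M,x,f,c,w,h,k):
    im=cv2.resize(p['image'],None,fx=k,fy=k,interpolation=cv2.INTER_CUBIC)
    for P in M:
        uv=(proj(p,place(P,x))+.5)*k; 
        cv2.polylines(im,[cv2.convexHull(uv.astype(np.float32)).astype(np.int32)],True,(0,255,0),1)
    x_,y_=c; cv2.imwrite(f,im[(y_-h)*k:(y_+h)*k,(x_-w)*k:(x_+w)*k])
E
python3 - <<'E'
from h import *
S=imaging.snapshot('scene');T=imaging.snapshot('top')
xg=[.568,-.1817,.6377]; xd=[.5834,.1691,-.35]
for nm,M,x,c in(('gauge_grip',GM,xg,(0,0,.03)),('dock_seat',DM,xd,(-.03,0,.03))):
    ms=[pick(p,nm,x,c) for p in(S,T)]
    for q in(ms,ms[:1],ms[1:]):
        y,e=silfit(q,M,x); print(y.round(4),np.degrees(y[2]).round(1),round(e,3))
        if q is ms:
            n=nm[:4]
            for p,l in((S,'s'),(T,'t')):
                u=proj(p,place(c,y))[0].astype(int); overlay(p,M,y,f'pics/o_{n}_{l}.png',u,45,35,6)
E
python3 -c "
import cv2,numpy as np
for n in('gaug','dock'): cv2.imwrite(f'pics/o_{n}.png',cv2.resize(np.hstack([cv2.imread(f'pics/o_{n}_{l}.png') for l in 'st']),(800,311)))"
```

```text
gauge_grip dist 0.9 0.65 [254.6, 163.8, 279.4, 193.4] 547
gauge_grip dist 1.6 0.72 [326.5, 206.3, 351.3, 233.3] 403
[ 0.5711 -0.1791  0.704 ] 40.3 0.252
[ 0.5718 -0.1793  0.6601] 37.8 0.054
[ 0.5671 -0.1791  0.7378] 42.3 0.131
dock_seat dist 5.1 0.76 [319.1, 239.6, 387.9, 287.0] 2393
dock_seat dist 3.2 0.9 [194.4, 198.8, 243.0, 249.9] 1453
[ 0.5816  0.1702 -0.3611] -20.7 0.265
[ 0.5861  0.1712 -0.3495] -20.0 0.135
[ 0.5802  0.1698 -0.3554] -20.4 0.091
```

View pics/o_gaug.png

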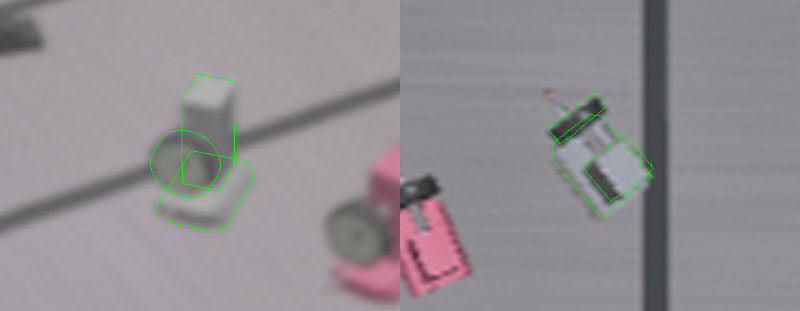

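View pics/o_dock.png

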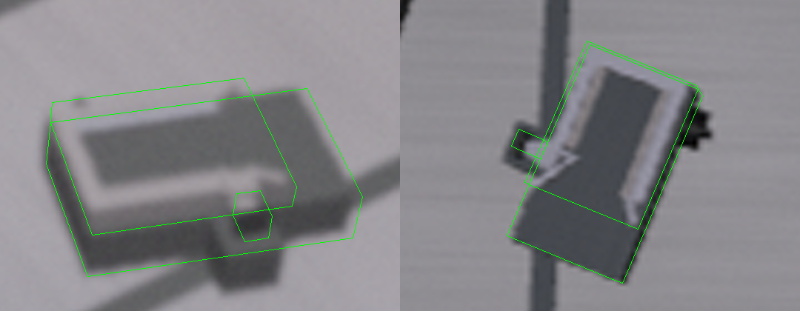

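```bash
cat >> h.py <<'E'
def plan(tx,ty,tz,yawdeg,cmd=None):
    from scipy.spatial.transform import Rotation as Ro
    s=telemetry.get_state(); R=Ro.from_quat(s['eef_rot']).as_matrix(); p=s['tool_pos']
    h=np.degrees(np.arctan2(R[1,0],R[0,0])); d=R.T@(np.array([tx,ty,tz])-p)
    dy=-((yawdeg-h+90)%180-90)
    print('t',s['clock'],'pos',p.round(4),'head',h.round(2),'tilt',R[2,:2].round(4),'shift',d.round(4),'yaw',round(dy,2),'q',s['q'].round(2),'F',s['contact_force'].round(1),'op',round(s['opening'],3))
E
python3 - <<'E'
from h import *
S=imaging.snapshot('scene');T=imaging.snapshot('top')
s=telemetry.get_state()['tool_pos']
print(proj(S,[s]),proj(T,[s]))
print(ray(T,(430,300),0),ray(T,(455,303),.2),ray(T,(455,303),.15),ray(S,(287,120),0))
plan(.5635,-.1856,.15,40)
cv2.imwrite('pics/b.png',np.hstack([cv2.resize(S['image'][0:140,220:360],(400,400)),cv2.resize(T['image'][290:420,430:560],(400,400))]))
E
```

```text
[[292.6450191   37.76409164]] [[524.61752931 356.70205631]]
[ 0.34015012 -0.45196609  0.        ] [ 0.34685278 -0.44084134  0.2       ] [ 0.34355212 -0.46192846  0.15      ] [ 0.31050954 -0.48135918  0.        ]
t 2.1 pos [ 0.2317 -0.5805  0.2388] head 21.76 tilt [0.     0.0001] shift [ 0.4545 -0.2437  0.0887] yaw -18.24 q [ 1.22  0.69 -0.19  1.57  0.16  0.9  -0.22] F [ 0.2  0.3 -0.3] op 1.0
```

View pics/b.png

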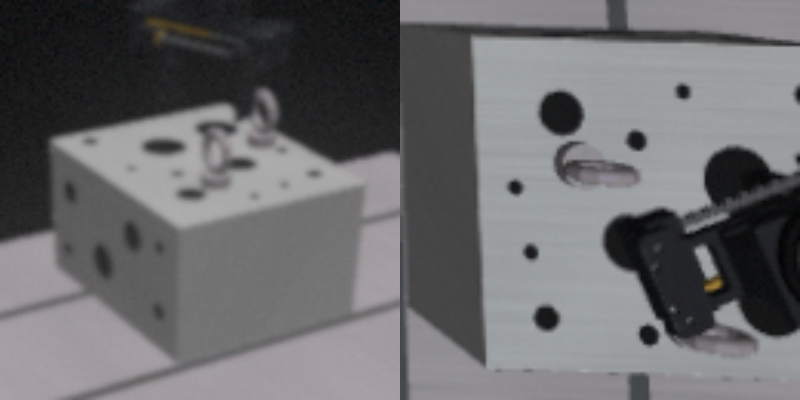

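The gripper is hovering over a machine casting that has two lifting eyes, so I'll go up before moving across.

```bash
python3 -m creep '[[0,0,0,-0.06,0],[0,0,0,-0.12,0],[0,0.05,-0.027,-0.12,-2],[0,0.105,-0.056,-0.12,-5],[0,0.16,-0.086,-0.12,-8],[0,0.215,-0.115,-0.12,-11],[0,0.27,-0.145,-0.12,-14],[0,0.325,-0.174,-0.12,-16],[0,0.38,-0.204,-0.1,-18]]' 20; python3 -c "
from h import *
plan(.5635,-.1856,.15,40)"
```

```text
clock: 3.22
tool_pos: [0.5092, -0.2511, 0.341]
eef_rot: [0.94, 0.341, 0.002, 0.001]
contact_force: [0.2, -0.6, -0.4]
opening: 1.001
t 3.225 pos [ 0.5092 -0.2511  0.341 ] head 39.82 tilt [0.002  0.0038] shift [ 0.0833 -0.0163  0.1911] yaw -0.18 q [ 0.58  0.51 -0.33  1.6   0.18  1.06 -0.68] F [ 0.2 -0.6 -0.4] op 1.001
```

```bash
python3 -m creep '[[0,0.04,-0.008,0.05,0],[0,0.078,-0.015,0.1,0],[0,0.078,-0.015,0.16,0],[0,0.078,-0.015,0.2,0],[0,0.078,-0.015,0.22,0],[0,0.078,-0.015,0.22,0]]' 20; python3 - <<'E'
from h import *
plan(.5635,-.1856,.026,40)
S=imaging.snapshot('scene');T=imaging.snapshot('top')
im=[]
for p,c in((S,(268,175)),(T,(338,220))):
    i=p['image'].copy(); im.append(cv2.resize(i[c[1]-40:c[1]+40,c[0]-40:c[0]+40],(400,400),interpolation=cv2.INTER_CUBIC))
cv2.imwrite('pics/d.png',np.hstack(im))
E
```

```text
clock: 3.98
tool_pos: [0.5564, -0.1908, 0.1183]
eef_rot: [0.94, 0.34, -0.001, -0.001]
contact_force: [0.3, -0.3, -0.4]
opening: 1.004
t 3.975 pos [ 0.5564 -0.1908  0.1183] head 39.78 tilt [-0.002  -0.0026] shift [0.009  0.0008 0.0923] yaw -0.22 q [ 0.39  0.81 -0.24  1.77  0.31  0.6  -0.92] F [ 0.3 -0.3 -0.4] op 1.004
```

View pics/d.png

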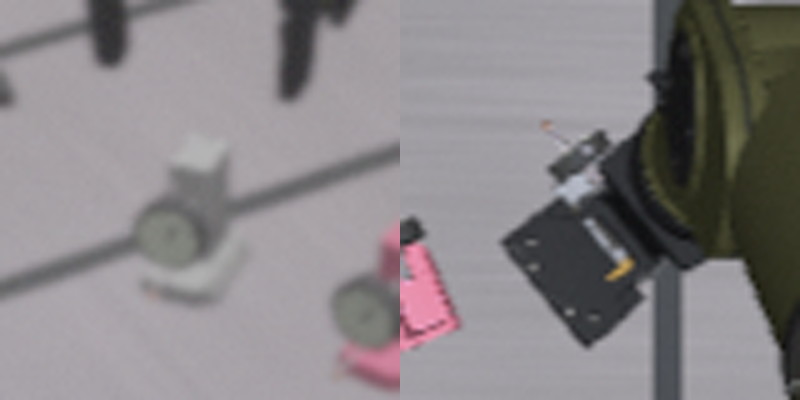

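The gauge is undisturbed at (200,220) in the left panel, sitting between the fingers. I'll move 9 mm forward, descend and close.

```bash
python3 -m creep '[[0,0.008,0.001,0.03,0],[0,0.008,0.001,0.06,0],[0,0.008,0.001,0.082,0],[0,0.008,0.001,0.091,0],[0,0.008,0.001,0.091,0],[180,0.008,0.001,0.091,0],[255,0.008,0.001,0.091,0],[255,0.008,0.001,0.091,0],[255,0.008,0.001,0.091,0],[255,0.008,0.001,0.091,0]]' 30; python3 -c "
from h import *
plan(.5635,-.1856,.026,40)"
```

```text
clock: 5.32
tool_pos: [0.5642, -0.1868, 0.0288]
eef_rot: [0.94, 0.34, 0.0, 0.0]
contact_force: [-0.8, -0.5, 0.5]
opening: 0.458
t 5.325 pos [ 0.5642 -0.1868  0.0288] head 39.76 tilt [0.     0.0001] shift [ 0.0002 -0.0014  0.0028] yaw -0.24 q [ 0.34  0.96 -0.18  1.79  0.36  0.43 -0.97] F [-0.8 -0.5  0.5] op 0.458
```

```bash
python3 -m creep '[[255,0.008,0.001,0,0],[255,0,0,0,0],[255,0,0,0,0],[255,0,0,0,0]]' 30; python3 -c "
from h import *
plan(.5635,-.1856,.026,40)"
```

```text
clock: 5.82
tool_pos: [0.5641, -0.1868, 0.0289]
eef_rot: [0.94, 0.34, 0.0, 0.0]
contact_force: [0.5, 1.2, 1.6]
opening: 0.27
t 5.825 pos [ 0.5641 -0.1868  0.0289] head 39.76 tilt [0.0001 0.0001] shift [ 0.0003 -0.0013  0.0029] yaw -0.24 q [ 0.35  0.96 -0.18  1.79  0.36  0.43 -0.97] F [0.5 1.2 1.6] op 0.27
```

Gripped: the opening reads 23.8 mm, which matches the 24 mm block. Next I'll lift and carry it clear over the pink gauge.

```bash
python3 -m creep '[[255,0,0,-0.06,0],[255,0,0,-0.12,0],[255,0,0,-0.15,0],[255,0,0,-0.15,0]]' 30; python3 -c "
from h import *
plan(.4647,.2144,.18,-20.7)"
```

```text
clock: 6.32
tool_pos: [0.5648, -0.1877, 0.1803]
eef_rot: [0.941, 0.34, 0.001, 0.001]
contact_force: [-0.4, -0.8, -3.2]
opening: 0.27
t 6.325 pos [ 0.5648 -0.1877  0.1803] head 39.7 tilt [0.0013 0.0033] shift [ 0.1798 -0.3733 -0.0007] yaw 60.4 q [ 0.4   0.73 -0.28  1.72  0.28  0.73 -0.9 ] F [-0.4 -0.8 -3.2] op 0.27
```

```bash
python3 -m creep '[[255,0.02,-0.042,0,7],[255,0.045,-0.093,0,15],[255,0.07,-0.146,0,23],[255,0.095,-0.198,0,31],[255,0.12,-0.25,0,40],[255,0.145,-0.302,0,48],[255,0.168,-0.35,0,56],[255,0.18,-0.373,0,60.4],[255,0.18,-0.373,0,60.4]]' 30; python3 - <<'E'
from h import *
plan(.4647,.2144,.085,-20.7)
S=imaging.snapshot('scene');T=imaging.snapshot('top')
cv2.imwrite('pics/e1.png',np.hstack([cv2.resize(p['image'][y-60:y+60,x-60:x+60],(400,400),interpolation=cv2.INTER_CUBIC) for p,x,y in((S,360,240),(T,210,230))]))
E
```

```text
clock: 7.45
tool_pos: [0.4619, 0.2169, 0.1766]
eef_rot: [0.984, -0.176, -0.002, 0.001]
contact_force: [-0.5, -0.3, -3.6]
opening: 0.272
t 7.45 pos [0.4619 0.2169 0.1766] head -20.33 tilt [-0.0025  0.003 ] shift [0.0037 0.0011 0.0916] yaw 0.37 q [-0.6   0.64  0.12  1.98 -0.14  0.53 -2.31] F [-0.5 -0.3 -3.6] op 0.272
```

View pics/e1.png

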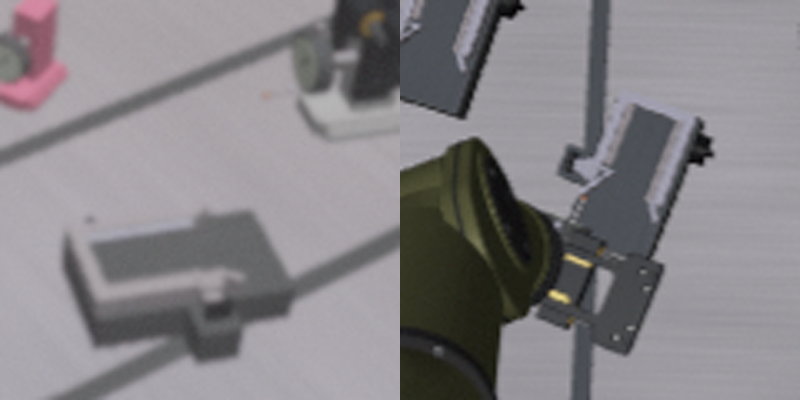

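```bash
python3 -m creep '[[255,0.004,0.001,0.04,0.4],[255,0.004,0.001,0.08,0.4],[255,0.004,0.001,0.1,0.4],[255,0.004,0.001,0.106,0.4],[255,0.004,0.001,0.106,0.4]]' 30; python3 - <<'E'
from h import *
plan(.4647,.2144,.062,-20.7)
S=imaging.snapshot('scene');T=imaging.snapshot('top')
s=telemetry.get_state(); p=s['tool_pos']
# measured foot of held gauge, model at its pose (z offset)
h=-.3613; 
xd=[.5816,.1702,-.3611]
zo=p[2]-.0289
xg=[p[0]+.01*np.cos(h),p[1]+.01*np.sin(h),h]
GMz=[P+[0,0,zo] for P in GM]
for p_,l in((S,'s'),(T,'t')):
    k=6; im=cv2.resize(p_['image'],None,fx=k,fy=k,interpolation=cv2.INTER_CUBIC)
    for M,x,c in((GMz,xg,(0,255,0)),(DM[:2],xd,(0,255,255))):
        for P in M: cv2.polylines(im,[cv2.convexHull(((proj(p_,place(P,x))+.5)*k).astype(np.float32)).astype(np.int32)],True,c,1)
    u=proj(p_,place((-.06,0,.04),xd))[0].astype(int); w=50
    cv2.imwrite(f'pics/f_{l}.png',im[(u[1]-w)*k:(u[1]+w)*k,(u[0]-w)*k:(u[0]+w)*k])
E
python3 -c "
import cv2,numpy as np
cv2.imwrite('pics/f.png',cv2.resize(np.hstack([cv2.imread(f'pics/f_{l}.png') for l in 'st']),(800,400)))"
```

```text
clock: 8.18
tool_pos: [0.4678, 0.2114, 0.0726]
eef_rot: [0.983, -0.183, 0.0, 0.0]
contact_force: [-0.3, 0.3, -3.9]
opening: 0.27
t 8.175 pos [0.4678 0.2114 0.0726] head -21.13 tilt [0.0002 0.0009] shift [-0.004  -0.0017  0.0106] yaw -0.43 q [-0.55  0.83  0.07  2.03 -0.17  0.29 -2.29] F [-0.3  0.3 -3.9] op 0.27
```

View pics/f.png

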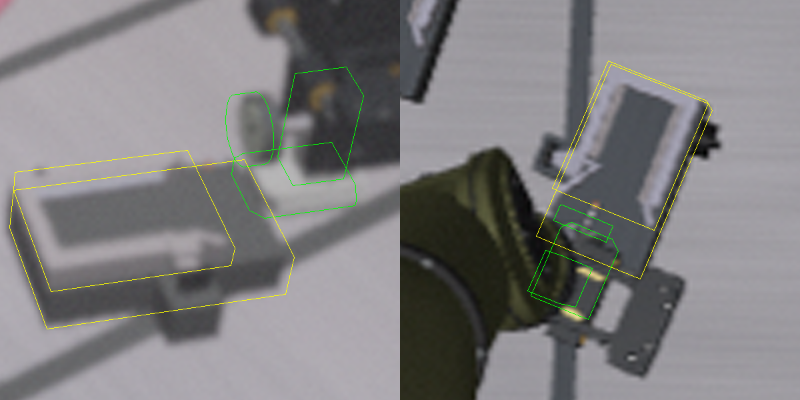

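View pics/f_s.png

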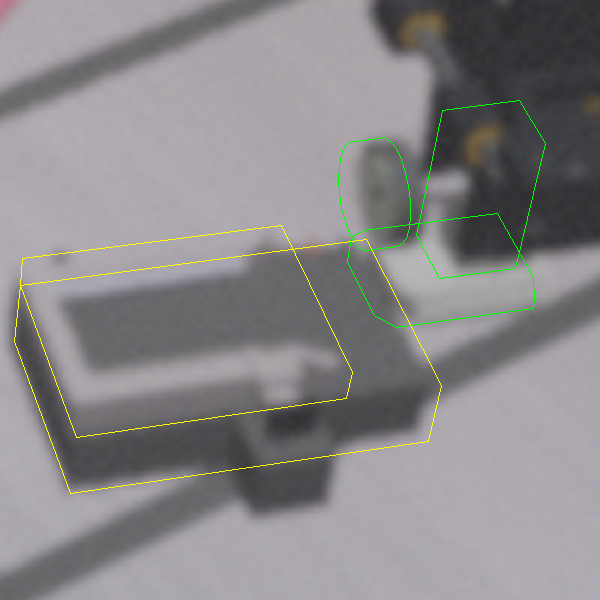

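The scene view shows the gauge level, with its dial at f_s (380,190) facing the dock and its nose over the plain floor. The laterals agree within a few mm, which is well inside the flare. Now I'll lower gently onto the floor.

```bash
python3 -m creep '[[255,0.004,0,0.004,-0.6],[255,0.008,-0.001,0.008,-0.6],[255,0.008,-0.001,0.01,-0.6],[255,0.008,-0.001,0.01,-0.6],[255,0.008,-0.001,0.01,-0.6]]' 30; python3 - <<'E'
from h import *
plan(.4647,.2144,.059,-20.5)
E
```

```text
clock: 8.9
tool_pos: [0.475, 0.2109, 0.0627]
eef_rot: [0.984, -0.177, -0.0, 0.0]
contact_force: [-0.5, -0.5, -2.9]
opening: 0.267
t 8.9 pos [0.475  0.2109 0.0627] head -20.43 tilt [-0.0002  0.0002] shift [-0.0109  0.0003  0.0037] yaw 0.07 q [-0.54  0.85  0.06  2.02 -0.16  0.28 -2.27] F [-0.5 -0.5 -2.9] op 0.267
```

```bash
python3 -m creep '[[255,0,0,0.002,0],[255,0,0,0.003,0],[255,0,0,0.004,0],[255,0,0,0.004,0]]' 30; python3 - <<'E'
from h import *
plan(.4647,.2144,.059,-20.5)
S=imaging.snapshot('scene');T=imaging.snapshot('top')
cv2.imwrite('pics/e2.png',np.hstack([cv2.resize(p['image'][y-40:y+40,x-40:x+40],(400,400),interpolation=cv2.INTER_CUBIC) for p,x,y in((S,370,240),(T,205,235))]))
E
```

```text
clock: 9.4
tool_pos: [0.4752, 0.2108, 0.0589]
eef_rot: [0.984, -0.177, 0.0, -0.0]
contact_force: [-1.2, 0.2, -1.0]
opening: 0.271
t 9.4 pos [0.4752 0.2108 0.0589] head -20.44 tilt [ 0.0001 -0.    ] shift [-0.0111  0.0003 -0.0001] yaw 0.06 q [-0.54  0.86  0.06  2.02 -0.16  0.27 -2.27] F [-1.2  0.2 -1. ] op 0.271
```

View pics/e2.png

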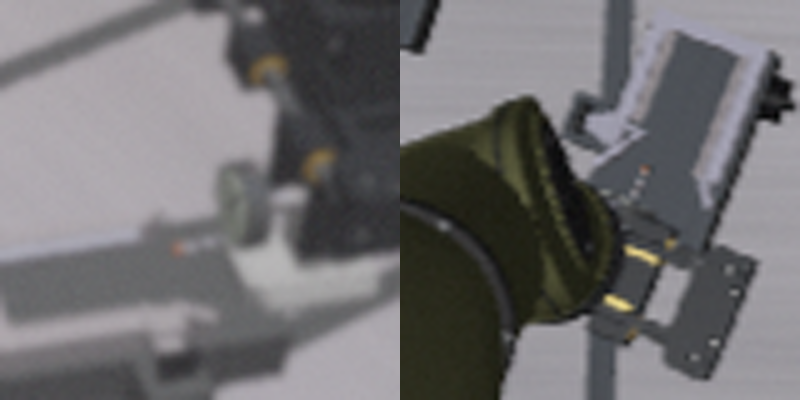

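The gauge rests lightly on the floor, and the stylus tip at panel (645,170) is in line with the channel's centre line. I'll start sliding.

```bash
python3 -m creep '[[255,0.004,0,0,0],[255,0.009,0,0,0],[255,0.014,0,0,0],[255,0.019,0,0,0],[255,0.024,0,0,0],[255,0.027,0,0,0],[255,0.027,0,0,0]]' 30; python3 - <<'E'
from h import *
plan(.4647,.2144,.059,-20.5)
E
```

```text
clock: 10.38
tool_pos: [0.5013, 0.2011, 0.0588]
eef_rot: [0.984, -0.178, 0.001, -0.0]
contact_force: [0.3, 0.2, 2.0]
opening: 0.271
t 10.375 pos [0.5013 0.2011 0.0588] head -20.47 tilt [ 0.0012 -0.0004] shift [-0.0389  0.0003 -0.0003] yaw 0.03 q [-0.5   0.87  0.06  1.96 -0.15  0.32 -2.25] F [0.3 0.2 2. ] op 0.271
```

```bash
python3 -m creep '[[255,0.004,0,0,0],[255,0.008,0,0,0],[255,0.012,0,0,0],[255,0.012,0,0,0]]' 30; python3 - <<'E'
from h import *
plan(.4647,.2144,.059,-20.5)
S=imaging.snapshot('scene');T=imaging.snapshot('top')
cv2.imwrite('pics/e3.png',np.hstack([cv2.resize(p['image'][y-35:y+35,x-35:x+35],(400,400),interpolation=cv2.INTER_CUBIC) for p,x,y in((S,355,240),(T,212,225))]))
E
```

```text
clock: 10.88
tool_pos: [0.5124, 0.1969, 0.0588]
eef_rot: [0.984, -0.178, 0.001, -0.0]
contact_force: [-1.5, 0.1, 4.1]
opening: 0.271
t 10.875 pos [0.5124 0.1969 0.0588] head -20.46 tilt [ 0.001  -0.0003] shift [-0.0508  0.0003 -0.0003] yaw 0.04 q [-0.49  0.87  0.06  1.93 -0.14  0.34 -2.24] F [-1.5  0.1  4.1] op 0.271
```

View pics/e3.png

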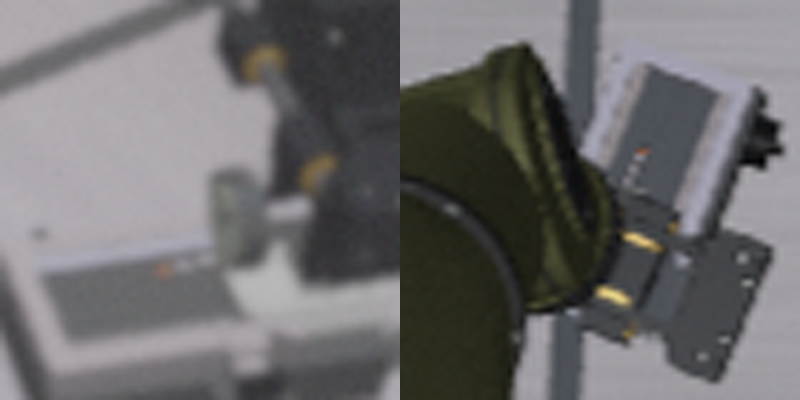

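```bash
python3 -m creep '[[255,0.004,0,-0.0005,0],[255,0.008,0,-0.0005,0],[255,0.012,0,-0.0005,0],[255,0.012,0,-0.0005,0]]' 30; python3 - <<'E'
from h import *
plan(.57,.2,.059,-20.5); print(telemetry.get_state()['moment'])
E
```

```text
clock: 11.48
tool_pos: [0.5206, 0.1915, 0.059]
eef_rot: [0.984, -0.178, -0.002, 0.002]
contact_force: [-6.6, -1.0, 7.4]
opening: 0.269
t 11.475 pos [0.5206 0.1915 0.059 ] head -20.47 tilt [-0.0042  0.0041] shift [ 0.0434 -0.0252 -0.0003] yaw 0.03 q [-0.47  0.88  0.06  1.91 -0.14  0.37 -2.23] F [-6.6 -1.   7.4] op 0.269
[-0.25081983  1.14105627  0.02536768]
```

```bash
python3 -m creep '[[255,0.004,0.001,-0.0005,0],[255,0.008,0.001,-0.0005,0],[255,0.012,0.001,-0.0005,0],[255,0.016,0.001,-0.0005,0],[255,0.016,0.001,-0.0005,0]]' 35; python3 - <<'E'
from h import *
plan(.57,.2,.059,-20.5); print(telemetry.get_state()['moment'])
E
```

```text
clock: 12.1
tool_pos: [0.538, 0.1846, 0.059]
eef_rot: [0.984, -0.178, 0.0, 0.001]
contact_force: [-0.6, -3.2, -3.9]
opening: 0.272
t 12.1 pos [0.538  0.1846 0.059 ] head -20.54 tilt [0.0007 0.0022] shift [ 0.0245 -0.0257 -0.0001] yaw -0.04 q [-0.45  0.89  0.07  1.87 -0.13  0.39 -2.22] F [-0.6 -3.2 -3.9] op 0.272
[-0.83316861  0.14793482 -0.03539835]
```

```bash
python3 -m creep '[[255,0.004,0,0,0],[255,0.008,0,0,0],[255,0.012,0,0,0],[255,0.016,0,0,0],[255,0.02,0,0,0],[255,0.02,0,0,0]]' 35; python3 - <<'E'
from h import *
plan(.57,.2,.059,-20.5); print(telemetry.get_state()['moment'])
S=imaging.snapshot('scene');T=imaging.snapshot('top')
cv2.imwrite('pics/e4.png',np.hstack([cv2.resize(p['image'][y-35:y+35,x-35:x+35],(400,400),interpolation=cv2.INTER_CUBIC) for p,x,y in((S,350,250),(T,212,225))]))
E
```

```text
clock: 12.85
tool_pos: [0.5569, 0.1782, 0.0594]
eef_rot: [0.984, -0.178, 0.0, 0.001]
contact_force: [-1.8, -5.9, -5.7]
opening: 0.271
t 12.85 pos [0.5569 0.1782 0.0594] head -20.48 tilt [0.0009 0.0013] shift [ 0.0046 -0.025   0.0004] yaw 0.02 q [-0.43  0.9   0.07  1.82 -0.12  0.43 -2.2 ] F [-1.8 -5.9 -5.7] op 0.271
[-1.19289571  0.30407071 -0.01884554]
```

View pics/e4.png

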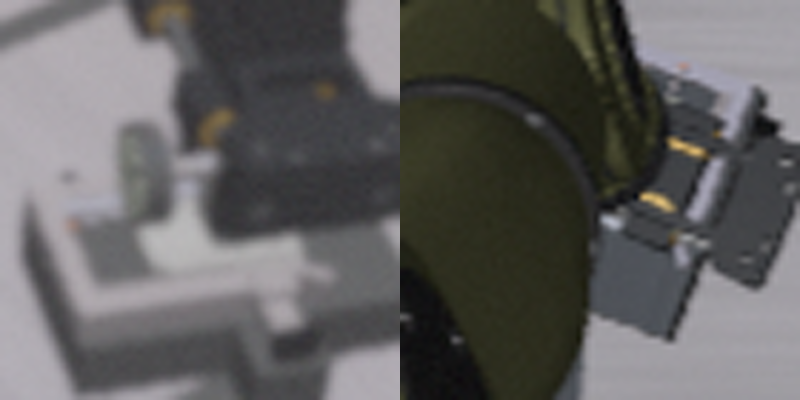

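```bash
python3 -m creep '[[255,0.004,0.001,0.0005,0],[255,0.008,0.001,0.0005,0],[255,0.011,0.001,0.0005,0],[255,0.013,0.001,0.0005,0],[255,0.013,0.001,0.0005,0]]' 35; python3 - <<'E'
from h import *
plan(.57,.2,.059,-20.5); print(telemetry.get_state()['moment'])
E
```

```text
clock: 13.58
tool_pos: [0.5689, 0.1738, 0.0593]
eef_rot: [0.984, -0.178, 0.001, -0.0]
contact_force: [-1.2, -3.7, -5.2]
opening: 0.267
t 13.575 pos [0.5689 0.1738 0.0593] head -20.46 tilt [ 0.0012 -0.0003] shift [-0.0081 -0.025   0.0003] yaw 0.04 q [-0.41  0.91  0.06  1.79 -0.12  0.45 -2.19] F [-1.2 -3.7 -5.2] op 0.267
[-0.8828091   0.33846013  0.10279994]
```

```bash
python3 -m creep '[[255,0.002,0,0.0005,0],[255,0.004,0,0.0005,0],[255,0.005,0,0.0005,0],[255,0.005,0,0.0005,0]]' 35; python3 - <<'E'
from h import *
plan(.57,.2,.059,-20.5); print(telemetry.get_state()['moment'])
S=imaging.snapshot('scene');T=imaging.snapshot('top')
cv2.imwrite('pics/e5.png',np.hstack([cv2.resize(p['image'][y-35:y+35,x-35:x+35],(400,400),interpolation=cv2.INTER_CUBIC) for p,x,y in((S,350,250),(T,212,225))]))
E
```

```text
clock: 14.08
tool_pos: [0.5732, 0.1724, 0.0589]
eef_rot: [0.984, -0.177, 0.0, -0.0]
contact_force: [-1.9, -3.9, -0.3]
opening: 0.272
t 14.075 pos [0.5732 0.1724 0.0589] head -20.44 tilt [ 0.0006 -0.0004] shift [-0.0127 -0.0248 -0.0001] yaw 0.06 q [-0.41  0.91  0.06  1.78 -0.11  0.46 -2.19] F [-1.9 -3.9 -0.3] op 0.272
[-0.65253254  0.62218142  0.10838741]
```

View pics/e5.png

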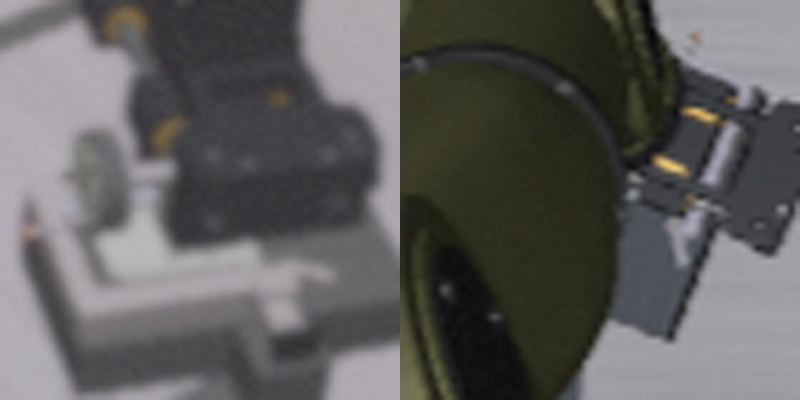

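```bash
python3 -m creep '[[255,0.002,0,0,0],[255,0.004,0,0,0],[255,0.004,0,0,0]]' 35; python3 - <<'E'
from h import *
plan(.57,.2,.059,-20.5); print(telemetry.get_state()['moment'])
E
```

```text
clock: 14.55
tool_pos: [0.5786, 0.1704, 0.0588]
eef_rot: [0.984, -0.178, 0.002, -0.0]
contact_force: [0.7, -3.4, -1.8]
opening: 0.268
t 14.55 pos [0.5786 0.1704 0.0588] head -20.49 tilt [ 0.0035 -0.0012] shift [-0.0184 -0.0247 -0.0002] yaw 0.01 q [-0.4   0.91  0.07  1.77 -0.11  0.46 -2.19] F [ 0.7 -3.4 -1.8] op 0.268
[-0.72887858 -0.07849557  0.02647637]
```

```bash
python3 -m creep '[[255,0.001,0,0,0],[255,0.003,0,0,0],[255,0.003,0,0,0]]' 35; python3 - <<'E'
from h import *
plan(.57,.2,.059,-20.5); print(telemetry.get_state()['moment'])
S=imaging.snapshot('scene')
cv2.imwrite('pics/e6.png',cv2.resize(S['image'][215:275,315:395],(800,600),interpolation=cv2.INTER_CUBIC))
E
```

```text
clock: 14.92
tool_pos: [0.5794, 0.1702, 0.0588]
eef_rot: [0.984, -0.177, -0.0, -0.0]
contact_force: [-1.5, -1.0, 1.2]
opening: 0.266
t 14.925 pos [0.5794 0.1702 0.0588] head -20.42 tilt [-0.0003 -0.0004] shift [-0.0192 -0.0246 -0.0001] yaw 0.08 q [-0.4   0.91  0.06  1.76 -0.11  0.47 -2.19] F [-1.5 -1.   1.2] op 0.266
[-0.49295515  0.3443737   0.12030141]
```

View pics/e6.png

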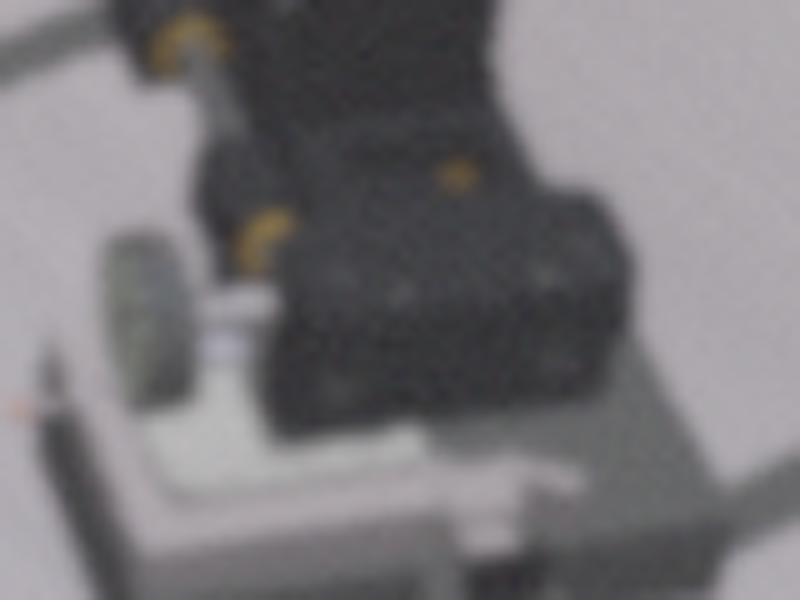

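```bash
python3 -m creep '[[255,0.002,0,0,0],[255,0.004,0,0,0],[255,0.004,0,0,0]]' 35; python3 - <<'E'
from h import *
plan(.57,.2,.059,-20.5); print(telemetry.get_state()['moment'])
E
```

```text
clock: 15.35
tool_pos: [0.5815, 0.1695, 0.0589]
eef_rot: [0.984, -0.177, -0.002, -0.0]
contact_force: [-6.8, 0.2, 6.5]
opening: 0.269
t 15.35 pos [0.5815 0.1695 0.0589] head -20.37 tilt [-0.0034  0.0003] shift [-0.0214 -0.0246 -0.    ] yaw 0.13 q [-0.39  0.92  0.06  1.75 -0.11  0.48 -2.18] F [-6.8  0.2  6.5] op 0.269
[-0.06251599  1.27870584  0.06123925]
```

```bash
python3 -m creep '[[255,0.002,0,0,0],[255,0.003,0,0,0],[255,0.003,0,0,0]]' 35; python3 - <<'E'
from h import *
plan(.57,.2,.059,-20.5); print(telemetry.get_state()['moment'])
S=imaging.snapshot('scene')
cv2.imwrite('pics/e7.png',cv2.resize(S['image'][215:275,315:395],(800,600),interpolation=cv2.INTER_CUBIC))
E
```

```text
clock: 15.72
tool_pos: [0.5816, 0.1694, 0.059]
eef_rot: [0.984, -0.176, -0.004, 0.0]
contact_force: [-11.8, 1.4, 13.5]
opening: 0.269
t 15.725 pos [0.5816 0.1694 0.059 ] head -20.3 tilt [-0.0083  0.0015] shift [-0.0215 -0.0247  0.0002] yaw 0.2 q [-0.39  0.92  0.06  1.75 -0.11  0.49 -2.18] F [-11.8   1.4  13.5] op 0.269
[0.0926947  2.33985366 0.15166053]
```

View pics/e7.png

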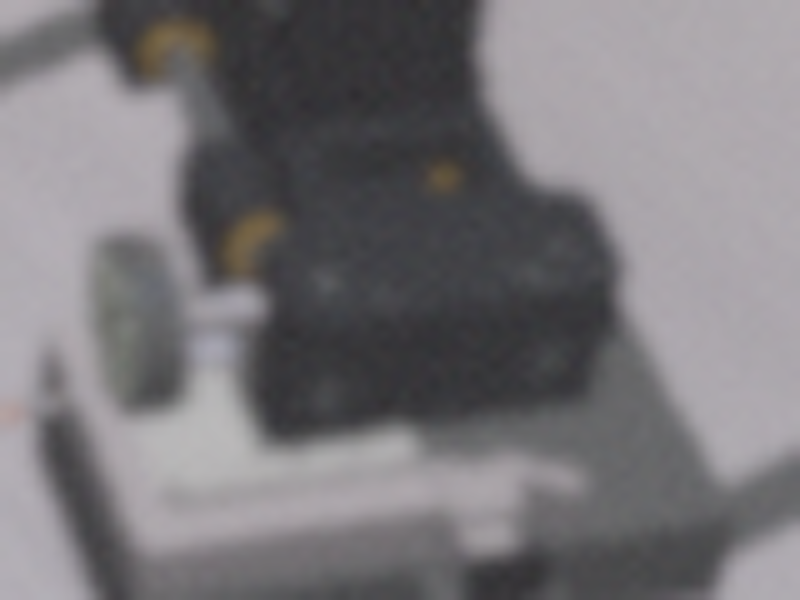

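The plate has stopped dead (0.1 mm of motion for 3 mm commanded, 12 N along the slide), and the sideways push from the catch is gone. I'll check the lock with a gentle tug and compare the catch with the first picture.

```bash
python3 -m creep '[[255,-0.004,0,0,0],[255,-0.008,0,0,0],[255,-0.011,0,0,0],[255,-0.011,0,0,0]]' 35; python3 - <<'E'
from h import *
plan(.57,.2,.059,-20.5); print(telemetry.get_state()['moment'])
S=imaging.snapshot('scene')
A=cv2.imread('pics/scene0.png'); B=cv2.imread('pics/e7.png')
f=lambda i:cv2.resize(i[240:290,335:385],(400,400),interpolation=cv2.INTER_CUBIC)
cv2.imwrite('pics/e8.png',np.hstack([f(A),f(S['image'])]))
E
```

```text
clock: 16.27
tool_pos: [0.5789, 0.1703, 0.0589]
eef_rot: [0.984, -0.178, 0.003, -0.0]
contact_force: [3.8, -3.1, -2.9]
opening: 0.269
t 16.275 pos [0.5789 0.1703 0.0589] head -20.54 tilt [ 0.0059 -0.0018] shift [-0.0187 -0.0247 -0.0001] yaw -0.04 q [-0.4   0.91  0.07  1.77 -0.11  0.46 -2.19] F [ 3.8 -3.1 -2.9] op 0.269
[-0.78031773 -0.87509817 -0.11214473]
```

View pics/e8.png

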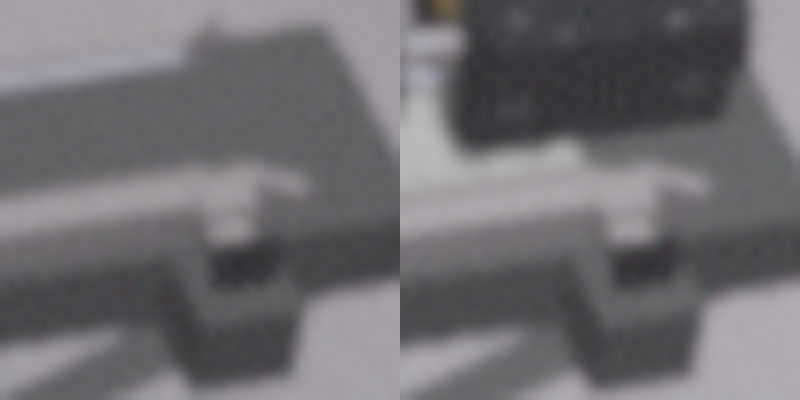

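```bash
python3 - <<'E'
from h import *
S=imaging.snapshot('scene')['image']
A=cv2.imread('pics/scene0.png')
def up(i): return cv2.resize(i[215:285,315:385],(400,400),interpolation=cv2.INTER_CUBIC)
k=400/70
U={'start':up(A),'now':up(S),'slid4':cv2.imread('pics/e4.png')[:,:400],'slid5':cv2.imread('pics/e5.png')[:,:400]}
x0,x1,y0,y1=[int(v) for v in((356-315)*k,(372-315)*k,(262-215)*k,(277-215)*k)]
t=U['start'][y0:y1,x0:x1]
for n,u in U.items():
    m=cv2.matchTemplate(u[y0-30:y1+30,x0-30:x1+30],t,cv2.TM_CCOEFF_NORMED); _,v,_,l=cv2.minMaxLoc(m); print(n,round(v,3),((np.array(l)-30)/k).round(2))
cv2.imwrite('pics/e9.png',np.hstack([cv2.resize(U[n][180:400,180:400],(266,266)) for n in('start','slid5','now')]))
E
```

```text
start 1.0 [0. 0.]
now 0.998 [0. 0.]
slid4 0.944 [0.88 2.1 ]
slid5 0.939 [0.88 2.1 ]
```

View pics/e9.png

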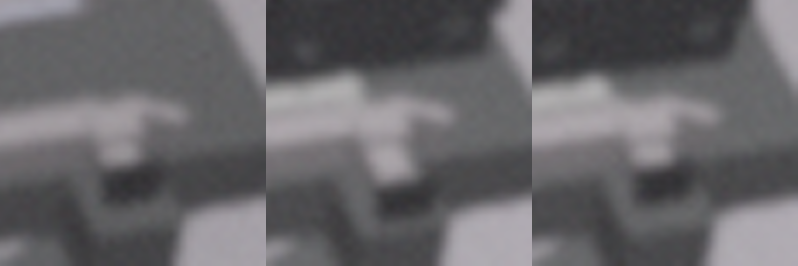

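The catch shows clearly. It was pushed out (0.9, 2.1) px during the slide and is now back exactly at its start position, so it is shut and took the tug. I'll press the plate home again, relax, open and lift away.

```bash
python3 -m creep '[[255,0.004,0,0,0],[255,0.008,0,0,0],[255,0.009,0,0,0],[255,0.006,0,0,0],[255,0.006,0,0,0]]' 35; python3 - <<'E'
from h import *
plan(.5816,.1694,.059,-20.5)
E
```

```text
clock: 17.0
tool_pos: [0.5812, 0.1696, 0.0588]
eef_rot: [0.984, -0.177, -0.0, -0.0]
contact_force: [-1.5, -1.1, 3.2]
opening: 0.267
t 17.0 pos [0.5812 0.1696 0.0588] head -20.42 tilt [-0.0003 -0.0003] shift [ 0.0005  0.     -0.0002] yaw 0.08 q [-0.4   0.92  0.06  1.76 -0.11  0.47 -2.18] F [-1.5 -1.1  3.2] op 0.267
```

```bash
python3 -m creep '[[120,0,0,0,0],[120,0,0,0,0],[120,0,0,0,0],[120,0,0,0,0],[120,0,0,-0.01,0],[120,0,0,-0.03,0],[120,0,0,-0.06,0],[120,0,0,-0.1,0],[120,0,0,-0.15,0],[120,0,0,-0.15,0]]' 10; python3 - <<'E'
from h import *
plan(.5816,.1694,.059,-20.5)
S=imaging.snapshot('scene');T=imaging.snapshot('top')
cv2.imwrite('pics/g1.png',np.hstack([cv2.resize(p['image'][y-45:y+45,x-45:x+45],(400,400),interpolation=cv2.INTER_CUBIC) for p,x,y in((S,350,245),(T,218,222))]))
E
```

```text
clock: 18.25
tool_pos: [0.5844, 0.1697, 0.2143]
eef_rot: [0.984, -0.178, 0.005, -0.002]
contact_force: [0.8, 0.5, 0.1]
opening: 0.529
t 18.25 pos [0.5844 0.1697 0.2143] head -20.47 tilt [ 0.0083 -0.0065] shift [-0.0038  0.0023  0.1553] yaw 0.03 q [-0.42  0.69  0.1   1.66 -0.09  0.78 -2.2 ] F [0.8 0.5 0.1] op 0.529
```

View pics/g1.png

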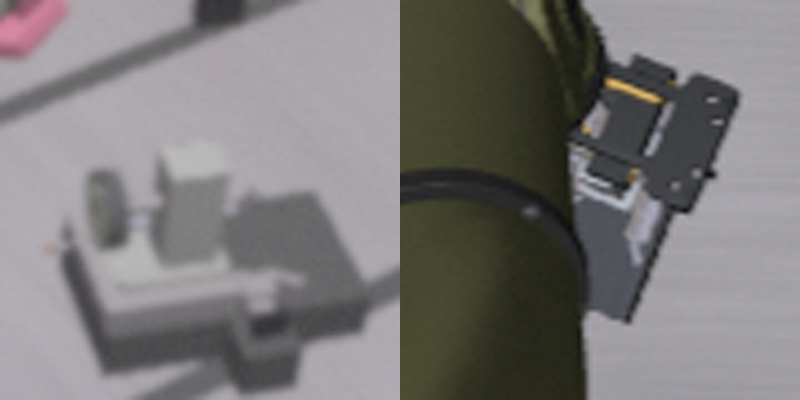

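```bash
python3 -m creep '[[120,0,0,-0.04,0],[120,-0.03,0,-0.08,0],[120,-0.08,0.03,-0.08,0],[120,-0.12,0.08,-0.08,0],[120,-0.12,0.13,-0.08,0],[120,-0.12,0.18,-0.08,0],[120,-0.12,0.18,-0.08,0],[120,-0.12,0.18,-0.08,0]]'; python3 - <<'E'
from h import *
S=imaging.snapshot('scene');T=imaging.snapshot('top')
A=cv2.imread('pics/scene0.png');A2=cv2.imread('pics/top0.png')
for nm,a,p,rs in(('S',A,S['image'],dict(eye=(405,300,450,340),step=(195,135,235,162),span=(195,235,275,270),pink=(290,175,325,215),catch=(355,262,378,290))),('T',A2,T['image'],dict(eye=(130,215,160,240),step=(400,190,428,228),span=(265,125,292,192),pink=(285,215,315,255)))):
    for n,(x0,y0,x1,y1) in rs.items(): print(nm,n,'mean abs diff',cv2.absdiff(a,p)[y0:y1,x0:x1].mean().round(2),'max',cv2.absdiff(a,p)[y0:y1,x0:x1].max())
cv2.imwrite('pics/g2.png',np.hstack([cv2.resize(p['image'][y-45:y+45,x-45:x+45],(400,400),interpolation=cv2.INTER_CUBIC) for p,x,y in((S,350,245),(T,218,222))]))
E
```

```text
clock: 19.35
tool_pos: [0.406, 0.0429, 0.2883]
eef_rot: [0.984, -0.177, -0.0, -0.0]
contact_force: [0.2, 0.2, 0.2]
opening: 0.53
S eye mean abs diff 2.68 max 9
S step mean abs diff 2.63 max 9
S span mean abs diff 2.73 max 8
S pink mean abs diff 2.69 max 9
S catch mean abs diff 2.51 max 10
T eye mean abs diff 6.82 max 11
T step mean abs diff 5.69 max 11
T span mean abs diff 7.44 max 11
T pink mean abs diff 7.56 max 12
```

View pics/g2.png

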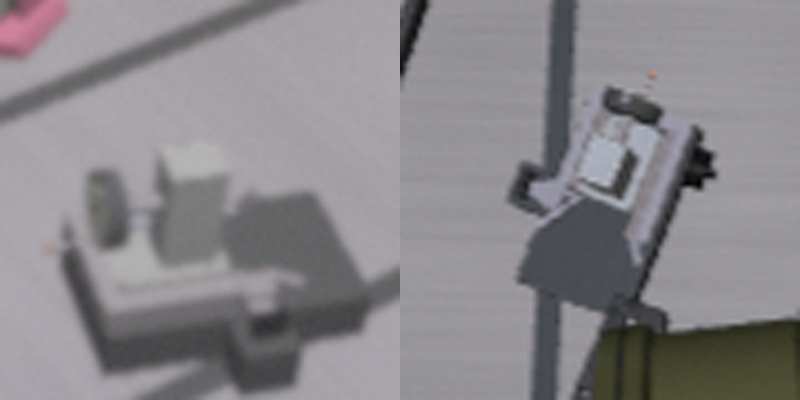

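The gauge stands upright and fully home in the dock, with the stylus past the stop. The catch matches its shut start image, and the bystanders and the pink gauge haven't moved. Handing in.

```bash
python3 -c "
from plant import r
print(r.finish_job())"
```

```text
the job is handed in; nothing more can be done
None
```

The grey dial gauge is in the right-hand dock, dial end first, upright and fully home with the catch shut. I let go, moved the arm clear and handed in at about 19.5 s of the 45 s allowed.

- **Fully home:** the plate stopped dead against the end stop. It moved 0.1 mm for 3 mm commanded, with about 12 N of push.
- **Catch:** it showed about 2 px outwards during the slide. It was back exactly at its starting place during a gentle tug and again in the last picture.
- **Tug test:** the tool moved back 2.9 mm at about 5 N, slightly more than the 2 mm of play expected behind the catch. That alone did not prove the lock, so I relied on the pictures. I then pressed the plate home again and released it.
- **Other things in the scene:** the eye bolt, step block, spanner and pink gauge show no change from the first pictures beyond camera noise. The highest force reading I saw was about 18 N in total.
- **Disagreement:** the two cameras differed by about 6 mm on the dock's position along the slide. The plate stopped roughly 3 mm beyond my best estimate, so I judged it home by contact and the catch.

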